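# Bank two coin tubes in the deposit box

### The job

Bank the two long coin tubes: wind the handwheel of the deposit box clockwise until the two holes of its shutter plate line up with the two pockets below, drop one long tube end-down into each pocket so that it sinks below the shutter, then wind the wheel back until the shutter fully covers both pockets. Move the shutter only by its wheel, and leave the short tube and the other things on the desk where they stand.

Things in the scene. Friction and masses are not known exactly. Their poses are not given: they have to be found in the camera images.
- depositor: Grey steel deposit box, fixed, 380 mm wide (its y -170 to 210), 160 deep (its x -60 to 100). Origin on the desk; front faces -x, z up. Left part (y > 0): flat block 105 mm high with two pockets, over which a steel shutter plate slides along y between rails (tops at 115 mm). Right part: console, rear edge 163 mm high, its face sloping 40 degrees to the front, with the handwheel.
- pocket_front (a point): Centre of the mouth of the pocket nearer the front, on top of the block (105 mm above the desk), at (-13, 90, 105) mm in the box's frame. Pocket: square, 41 mm wide, 96 mm deep, sides along the box's x and y.
- pocket_back (a point): The same for the rear pocket, at (53, 90, 105) mm in the box's frame.
- shutter_hole_front (a point): Centre, on the top side of the shutter plate (111 mm above the desk), of its hole that belongs over the front pocket. Plate: bare steel, 130 x 137 mm, 5 mm thick; holes square, 41 mm, 66 mm apart along the box's x. The plate slides along the box's y.
- shutter_hole_back (a point): The same for the hole that belongs over the rear pocket.
- wheel_center (a point): Centre of the wheel's rim, at (-42, -95, 165) mm in the box's frame; axes are the box's. Wheel axis, out of the face: (-0.643, 0, 0.766) in the box's frame. Rim: black round bar 18 mm thick, 130 mm across its centre line, 65 mm above the face. Three spokes lie over 30 mm below the rim and join it from beneath, so the rim can be gripped anywhere. Hub 34 mm wide, top 29 mm below the rim.
- wheel (a joint): Turn of the handwheel, rad, positive clockwise seen facing the wheel. 0: shutter holes exactly over the pockets; the dark pointer on one spoke is then at the dark mark at the face's upper edge. Negative: shutter off to the right (box's -y) by 25 mm per rad; below -1.65 the pockets are wholly covered. Stops at -3.25 and 0.7. Stays where it is left.
- shutter (a joint): Offset of the shutter along the box's y, m; 0 with its holes over the pockets, always 0.025 x the wheel's turn.
- tube_a: One of the two long coin tubes: white plastic cylinder with grey end caps, 30 mm in diameter, 90 mm long, standing on end on the desk. Origin at the centre of its foot, z up along it. 110 to 220 g.
- tube_b: The other long coin tube, just like tube_a; either may go into either pocket.
- tube_a_mid (a point): Middle of tube_a, 45 mm above its foot.
- tube_b_mid (a point): Middle of tube_b, 45 mm above its foot.
- short_tube: Short coin tube, same look and diameter (30 mm) but only 50 mm long, standing on the desk. To be left alone. Origin at the centre of its foot.
- mug: White mug, 80 mm wide, 92 mm high, handle at its +y. Left alone. Origin at the centre of its foot.
- spray: Blue plastic bottle, 64 mm wide, 140 mm high. Left alone. Origin at the centre of its foot.
- tape: Ring-shaped roll of brown packing tape lying flat, 100 mm wide, 48 mm high. Left alone. Origin at the centre of its underside.
- stapler: Black stapler, 150 mm long, 54 mm high. Left alone. Origin at the centre of its underside.

How it is judged (in metres and radians):
On the way, in this order (a step that is already met when the one before it is completed fails the run):
1. the wheel is set so that the shutter holes lie over the pockets, within 5 mm (value of joint shutter between -0.005 and 0.005 m and velocity of joint wheel between -0.1 and 0.1 rad/s), for 0.3 s.
2. one long tube stands in a pocket, wholly below the shutter (((horizontal distance between tube_a_mid and pocket_front below 0.013 m and z of tube_a_mid in the frame of depositor below 0.062 m) or (horizontal distance between tube_a_mid and pocket_back below 0.013 m and z of tube_a_mid in the frame of depositor below 0.062 m) or (horizontal distance between tube_b_mid and pocket_front below 0.013 m and z of tube_b_mid in the frame of depositor below 0.062 m) or (horizontal distance between tube_b_mid and pocket_back below 0.013 m and z of tube_b_mid in the frame of depositor below 0.062 m))), for 0.2 s.
3. each pocket holds one long tube ((((horizontal distance between tube_a_mid and pocket_front below 0.013 m and z of tube_a_mid in the frame of depositor below 0.062 m) and (horizontal distance between tube_b_mid and pocket_back below 0.013 m and z of tube_b_mid in the frame of depositor below 0.062 m)) or ((horizontal distance between tube_a_mid and pocket_back below 0.013 m and z of tube_a_mid in the frame of depositor below 0.062 m) and (horizontal distance between tube_b_mid and pocket_front below 0.013 m and z of tube_b_mid in the frame of depositor below 0.062 m)))), for 0.2 s.
At the end, for the whole second after the job is handed in: One long tube rests in each pocket (within 13 mm of its centre line, sunk below the shutter); the shutter is wound back right by at least 41 mm, covering both pockets, and stands still; short tube, mug, bottle, tape and stapler are within 30 mm of where they stood ((((horizontal distance between tube_a_mid and pocket_front below 0.013 m and z of tube_a_mid in the frame of depositor below 0.062 m) and (horizontal distance between tube_b_mid and pocket_back below 0.013 m and z of tube_b_mid in the frame of depositor below 0.062 m)) or ((horizontal distance between tube_a_mid and pocket_back below 0.013 m and z of tube_a_mid in the frame of depositor below 0.062 m) and (horizontal distance between tube_b_mid and pocket_front below 0.013 m and z of tube_b_mid in the frame of depositor below 0.062 m))) and value of joint shutter below -0.041 m and velocity of joint wheel between -0.05 and 0.05 rad/s and linear speed of each of tube_a, tube_b below 0.02 m/s and distance of each of short_tube, mug, spray, tape, stapler from where it was at the start of the episode below 0.03 m); the robot touches nothing.
It fails at once if the robot pushes or drags the shutter plate directly (more than 15 N) (contact force between any of the arm, the fingers and shutter above 15 N).
It fails at once if the short tube, mug, bottle, tape or stapler is shoved away (over 40 mm) or knocked over (distance of any of short_tube, mug, spray, tape, stapler from where it was at the start of the episode above 0.04 m or angle between any of short_tube, mug, spray, tape, stapler's own z axis and vertical above 0.5 rad).
It also fails if it takes over 72 s, if anything falls off the work surface, if the arm or the gripper's body presses on something with over 40 N, if the wrist force passes 120 N, or if a joint passes its speed limit or range.

### The arm

A 6-joint arm with a two-finger parallel gripper is mounted at the origin on the work surface. World frame = base frame: x ahead of the robot, y to its left, z up, the work surface at z = 0. Lengths are in m, angles in degrees, forces in N, time in s.
With the tool pointing down it reaches from about 0.4 to 0.825 m from the base axis. Payload 7 kg.
Tool frame: the origin (TCP) lies midway between the tips of the shut fingers; the grasp point (between the pads) lies 19 mm behind it; z points along the fingers, y is the line along which they close (so a half turn about z gives the same grasp; the last joint's range is limited). The gripper opens to 88 mm and grips with 3 to 60 N. Pads are 19 mm wide; open, the fingers measure 130 mm over their backs; the gripper's body (78 mm by 193 mm) begins 47 mm behind the grasp point.
Start: joints at [89.616, 20.546, 0.682, 0, -70.136, -16.507], TCP at [0.196, 0.646, 0.189] pointing down, gripper open.
Joint ranges: [-176.03, 176.03], [-82.01, 121.73], [-58.28, 71.71], [-173.87, 95.51], [-174.79, -0.11], [-173.66, 173.66]. Speed limits (degrees/s): [136.94, 136.94, 172.46, 180, 180, 180].

### API

Orientations are given as a 3x3 rotation matrix whose columns are the frame's x, y, z axes.
In Python, from rig import robot gives the robot as it stands. Calls block until the motion is done:
- robot.goto(position, orientation): joint-space move of the TCP to a pose.
- robot.servo_line(position, ori=None, speed=0.15): straight line of the TCP; ori=None keeps the orientation; speed is the mean speed in m/s.
- robot.movej(angles): joint-space move.
- robot.move_gripper(opening): opening from 0.0 (shut) to 1.0 (fully open); the grip force is fixed at half the most; returns when the fingers have stopped.
- robot.dwell(seconds).
- robot.ik(position, orientation): joint angles nearest the present ones, or None.
- robot.grab_frame(name): name is "scene" or "top" or "wrist"; returns (picture, depth): 480x640x3 uint8, red, green, blue; 480x640 float32, m along the optical axis (not along the pixel's ray), 0 where there is no reading.
- robot.camera_info(name): a dict with "vfov" (degrees; the focal length in pixels is half the picture's height over the tangent of half this angle, whatever the lens; pixels are square), "cx", "cy" (the principal point, pixels), "view" (4x4, takes a point from world to camera coordinates); the wrist camera has in their place "T_tool_cam" (4x4, takes a point from camera to tool coordinates, whose origin is the TCP and whose axes are the flange's). Camera axes: x right, y down, z forward; pixel columns grow to the right and rows downward; lengths in m; the calibration is good to about 2 mm. The wrist camera is an equidistant fisheye: a pixel r from the principal point sees the ray r / f radians off the axis. A picture is of the moment at which its call begins: read the wrist's pose just before it. camera_info takes no time and is no camera call.
A pose or a line that the arm cannot do raises robot.Unreachable and nothing moves.
- robot.job_done(): hands the job in; it is judged then, once.
Readings, each from a call of its own:
- robot.read_t(): time.
- robot.read_qpos(): joint angles.
- robot.read_qvel(): joint speeds.
- robot.read_effort(): joint torques, N m.
- robot.read_position(): TCP position.
- robot.read_tcp_rot(): TCP orientation.
- robot.read_force(): force on the tool from outside, world axes, zero at the start.
- robot.read_ft_torque(): the same for the moment, N m.
- robot.read_grip_width(): opening from 0.0 (shut) to 1.0 (fully open).
- robot.read_finger_force(): force on a finger pad.
Only numpy, scipy, OpenCV 4.12 (cv2) and the standard library are available. Lean on these libraries where they do the work, as an engineer would, in place of code of your own. Each camera call takes 0.05 s, during which the arm holds its last target. There are 200 camera calls.

## Working session

There is one attempt and no reset: what is moved stays moved. The work goes in short steps, each a Python script; the robot and the scene stay as the last script left them, time stands still between calls to the robot, and variables do not carry over. Pictures are saved under pics/ and viewed, at most 10 in all, crops included, and the job is handed in when it is done.

```bash
mkdir -p pics; ls; python3 - <<'E'
from rig import robot
import cv2,numpy as np
np.set_printoptions(precision=4,suppress=True)
for n in("scene","top"):
    p,d=robot.grab_frame(n); cv2.imwrite(f"pics/{n}0.png",p[:,:,::-1]); np.savez(f"{n}0.npz",p=p,d=d)
    print(n,robot.camera_info(n), d.min(),d.max())
print(robot.camera_info("wrist")); print(robot.read_t(),robot.read_tcp_rot())
E
```

```text
pics
scene {'vfov': 57.84129810552429, 'cx': 317.1698015266688, 'cy': 245.60277987697137, 'view': array([[-0.495 ,  0.8687,  0.0182,  0.2399],
       [ 0.6878,  0.4046, -0.6027, -0.2938],
       [-0.531 , -0.2858, -0.7977,  1.2946],
       [ 0.    ,  0.    ,  0.    ,  1.    ]])} 0.0 3.436849
top {'vfov': 51.07775144221643, 'cx': 318.1227288674476, 'cy': 244.2668429555289, 'view': array([[-0.028 , -0.9996,  0.0026,  0.0217],
       [-0.9973,  0.0278, -0.0685,  0.524 ],
       [ 0.0684, -0.0045, -0.9976,  1.1274],
       [ 0.    ,  0.    ,  0.    ,  1.    ]])} 0.0 1.9977927
{'vfov': 65.70646984690485, 'cx': 320.5860954222669, 'cy': 243.40419814625557, 'T_tool_cam': array([[-0.0008, -0.9562, -0.2927,  0.0796],
       [ 1.    , -0.0005, -0.0012, -0.0004],
       [ 0.001 , -0.2927,  0.9562, -0.1951],
       [ 0.    ,  0.    ,  0.    ,  1.    ]])}
0.1 [[ 0.9568 -0.2907 -0.0003]
 [-0.2907 -0.9568 -0.0015]
 [ 0.0002  0.0015 -1.    ]]
```

View pics/scene0.png

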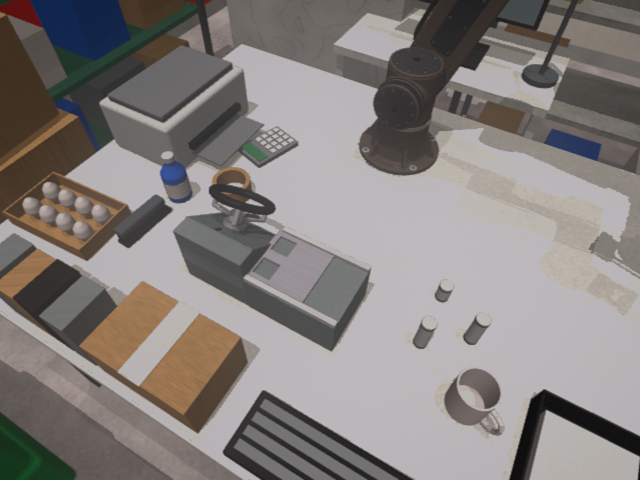

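View pics/top0.png

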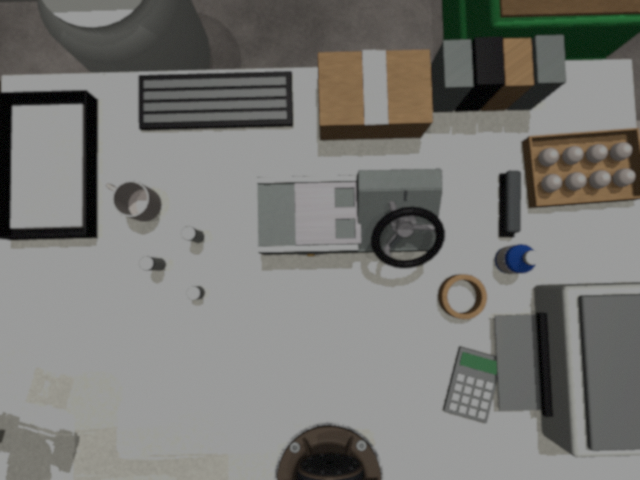

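The scene view shows the box in the middle with its wheel near (242,198). The tubes are at (445,290), (425,332) and (477,328), and the mug is at (472,397). In the top view the tubes are at (190,233), (148,263) and (195,292), the block's left edge is at column 258, and the shutter holes are at (345,196) and (345,228), well to the right of the pockets. I'll measure these by depth next.

```bash
cat > h.py <<'E'
import numpy as np,cv2
from rig import robot
np.set_printoptions(precision=4,suppress=True)
def cloud(n,d):
    c=robot.camera_info(n); f=240/np.tan(np.radians(c["vfov"]/2))
    v,u=np.mgrid[:480,:640]
    P=np.stack([(u-c["cx"])/f*d,(v-c["cy"])/f*d,d],-1)
    T=np.linalg.inv(c["view"]); W=P@T[:3,:3].T+T[:3,3]; W[d==0]=np.nan
    return W
def blobs(W,lo,hi,amin):
    m=((W[...,2]>lo)&(W[...,2]<hi)).astype(np.uint8)
    n,l,s,c=cv2.connectedComponentsWithStats(m)
    return [(l==i) for i in range(1,n) if s[i,4]>=amin]
E
python3 - <<'E'
from h import *
for n in("scene","top"):
    d=np.load(n+"0.npz")["d"]; W=cloud(n,d)
    w=W[(np.abs(W[...,2])<.02)&(W[...,0]>.2)&(W[...,0]<.9)&(abs(W[...,1])<.5)]; print(n,"desk z",np.median(w[:,2]),w[:,2].std())
    for m in blobs(W,.03,.3,25):
        p=W[m]; 
        if np.nanmax(abs(p[:,1]))>.6 or p[:,0].min()<.15 or p[:,0].max()>1: continue
        t=p[:,2].max(); q=p[p[:,2]>np.percentile(p[:,2],90)-.006]
        print(len(p),"ctr",p.mean(0),"ztop90",np.percentile(p[:,2],95),"topmid",(q.min(0)+q.max(0))/2,q.mean(0),"ext",np.ptp(p,axis=0))
# block edges
for n in("scene","top"):
    d=np.load(n+"0.npz")["d"]; W=cloud(n,d); m=(W[...,2]>.095)&(W[...,2]<.122)&(W[...,0]>.3)&(W[...,0]<.75)&(W[...,1]>-.1)&(W[...,1]<.2)
    mm=max(blobs(np.where(m[...,None],W,np.nan),.09,.13,100),key=np.sum)
    p=W[mm]; r=cv2.minAreaRect((p[:,:2]*1000).astype(np.float32)); print(n,len(p),r,cv2.boxPoints(r))
    for k,(a,b) in {"z":(0,0)}.items():
        print(np.histogram(p[:,2],bins=np.arange(.095,.123,.002)))
E
```

```text
scene desk z -0.0004536252262938856 0.005268969805746128
16054 ctr [ 0.5979 -0.048   0.1125] ztop90 0.16198341154095963 topmid [ 0.5806 -0.1569  0.185 ] [ 0.6144 -0.1519  0.1694] ext [0.3178 0.4974 0.1868]
827 ctr [ 0.6143 -0.4222  0.0489] ztop90 0.054515367176114785 topmid [ 0.6088 -0.4278  0.053 ] [ 0.6125 -0.4255  0.0521] ext [0.1406 0.0403 0.0274]
20922 ctr [ 0.8678 -0.1873  0.126 ] ztop90 0.16909313236267623 topmid [ 0.8801 -0.3784  0.1671] [ 0.8758 -0.3804  0.1682] ext [0.1621 0.5036 0.143 ]
190 ctr [0.4277 0.2897 0.0463] ztop90 0.05123447487752057 topmid [0.4238 0.2895 0.0489] [0.4252 0.2895 0.049 ] ext [0.0323 0.0298 0.023 ]
410 ctr [0.4976 0.3778 0.0721] ztop90 0.09075776955289094 topmid [0.491  0.3793 0.0888] [0.4924 0.3787 0.089 ] ext [0.0319 0.0305 0.0631]
384 ctr [0.5593 0.2889 0.0735] ztop90 0.09104217296859865 topmid [0.5529 0.2889 0.0883] [0.5543 0.2892 0.0892] ext [0.0326 0.0302 0.0619]
1830 ctr [0.6351 0.4178 0.0667] ztop90 0.09212404933150888 topmid [0.631  0.4115 0.0901] [0.6325 0.4129 0.0903] ext [0.0817 0.1052 0.0651]
top desk z -0.00022663961428937007 0.0048737
[... 2147 characters left out ...]
5999 -99.2924]
 [665.8583 -99.8682]
 [666.7081 138.0991]
 [505.4496 138.6749]]
(array([  63,   59,   80,  512, 1632,  853,  657, 1638,  950,  683,  290,
         53,   30]), array([0.095, 0.097, 0.099, 0.101, 0.103, 0.105, 0.107, 0.109, 0.111,
       0.113, 0.115, 0.117, 0.119, 0.121]))
top 7733 ((583.2096557617188, 16.96196746826172), (234.07720947265625, 159.57803344726562), 89.63273620605469) [[ 502.6721  -99.5628]
 [ 662.2468 -100.5857]
 [ 663.7473  133.4867]
 [ 504.1725  134.5096]]
(array([   7,   18,  117,  610, 1204, 1126,  899, 1287, 1194,  741,  394,
        105,   24]), array([0.095, 0.097, 0.099, 0.101, 0.103, 0.105, 0.107, 0.109, 0.111,
       0.113, 0.115, 0.117, 0.119, 0.121]))
```

```bash
cat >> h.py <<'E'
YAW=np.radians(-.3); BO=np.array([.5645,-.0735,0.])
RB=np.array([[np.cos(YAW),-np.sin(YAW),0],[np.sin(YAW),np.cos(YAW),0],[0,0,1]])
b2w=lambda p:BO+RB@np.asarray(p,float)
WC=b2w([-.042,-.095,.165]); AX=RB@np.array([-.643,0,.766]); AX/=np.linalg.norm(AX)
UP=RB@np.array([.766,0,.643]); UP/=np.linalg.norm(UP); RT=np.cross(UP,AX)  # facing the wheel: up and right
def wheel_pose(th,back=0.,flip=1,R=.065,gd=.0):
    """th: clockwise angle from the up direction, grasp point on rim centre line + gd deeper"""
    r=np.cos(th)*UP+np.sin(th)*RT
    z=-AX; y=flip*r; x=np.cross(y,z)
    return WC+R*r+z*(.019+gd-back), np.stack([x,y,z],1)
E
python3 - <<'E'
from h import *
print("RT",RT,"WC",WC)
for n in("scene","top"):
    W=cloud(n,np.load(n+"0.npz")["d"]); p=W[np.isfinite(W[...,2])]-WC
    h=p@AX; r=np.hypot(p@UP,p@RT); s=(abs(h)<.016)&(r>.045)&(r<.085); q=p[s]
    a,b=q@UP,q@RT; c=np.linalg.lstsq(np.c_[2*a,2*b,np.ones(len(a))],a*a+b*b,rcond=None)[0]
    print(n,s.sum(),"ctr off up,right",c[:2],"R",np.sqrt(c[2]+c[0]**2+c[1]**2),"h",np.percentile(h[s],[50,95]))
# rectified top at z=.110 (box frame, top-camera bias)
c=robot.camera_info("top"); f=240/np.tan(np.radians(c["vfov"]/2)); p=np.load("top0.npz")["p"]
BT=np.array([.5632,-.0755,0])
yy=np.linspace(.22,-.19,820); xx=np.linspace(.12,-.08,400); Y,X=np.meshgrid(yy,xx)
Q=np.stack([X,Y,np.full_like(X,.110)],-1)@RB.T+BT; C=Q@c["view"][:3,:3].T+c["view"][:3,3]
im=cv2.remap(p,(C[...,0]/C[...,2]*f+c["cx"]).astype(np.float32),(C[...,1]/C[...,2]*f+c["cy"]).astype(np.float32),cv2.INTER_LINEAR)
cv2.imwrite("pics/rect.png",cv2.resize(im[:,:700:],None,fx=1,fy=1)[:,:,::-1])
g=im.mean(2); 
for xb in(.053,-.013):
    r=int((.12-xb)*2000); l=g[r-20:r+20].mean(0); print(xb,[(round(yy[i],3),int(l[i])) for i in range(200,520,8)])
# IK arcs
for fl in(1,-1):
  for s0 in range(-180,180,20):
    qs=[]
    for k in range(0,150,15):
        P,R=wheel_pose(np.radians(s0+k),flip=fl)
        q=robot.ik(P,R); qs.append(q)
        if q is None: break
    if qs[-1] is not None:
        qs=np.array(qs); print(fl,s0,"jump",abs(np.diff(qs,axis=0)).max().round(),"first",qs[0].round(),"last",qs[-1].round())
print(robot.read_t())
E
```

```text
RT [-0.0052 -1.     -0.    ] WC [ 0.522  -0.1683  0.165 ]
scene 1106 ctr off up,right [ 0.0059 -0.0051] R 0.06474126049701014 h [0.0022 0.0083]
top 1712 ctr off up,right [0.003  0.0013] R 0.06482188528773648 h [0.0074 0.0108]
0.053 [(np.float64(0.12), 151), (np.float64(0.116), 151), (np.float64(0.112), 151), (np.float64(0.108), 151), (np.float64(0.104), 151), (np.float64(0.1), 151), (np.float64(0.096), 152), (np.float64(0.092), 152), (np.float64(0.088), 152), (np.float64(0.084), 152), (np.float64(0.08), 152), (np.float64(0.076), 152), (np.float64(0.072), 152), (np.float64(0.068), 152), (np.float64(0.064), 152), (np.float64(0.06), 152), (np.float64(0.056), 152), (np.float64(0.052), 152), (np.float64(0.048), 138), (np.float64(0.044), 112), (np.float64(0.04), 108), (np.float64(0.036), 107), (np.float64(0.032), 107), (np.float64(0.028), 107), (np.float64(0.024), 107), (np.float64(0.02), 108), (np.float64(0.016), 108), (np.float64(0.012), 107), (np.float64(0.008), 103), (np.float64(0.004), 105), (np.float64(-0.0), 76), (np.float64(-0.004), 61), (np.float64(-0.008), 78), (np.float64(-0.012
[... 878 characters left out ...]
0.012), 109), (np.float64(0.008), 106), (np.float64(0.004), 126), (np.float64(-0.0), 145), (np.float64(-0.004), 136), (np.float64(-0.008), 97), (np.float64(-0.012), 77), (np.float64(-0.016), 75), (np.float64(-0.02), 73), (np.float64(-0.024), 72), (np.float64(-0.028), 70), (np.float64(-0.032), 57), (np.float64(-0.036), 36)]
1 0 jump 17.0 first [  2.  -6. -52.  23.  -4. 156.] last [-10.  -4. -42. -28. -13.  80.]
1 20 jump 30.0 first [  0.  -5. -45.   3. -10. 157.] last [ -3.  -6. -50. -17.  -5.  44.]
-1 0 jump 17.0 first [  2.  -6. -52.  23.  -4. -24.] last [ -10.   -4.  -42.  -28.  -13. -100.]
-1 20 jump 30.0 first [  0.  -5. -45.   3. -10. -23.] last [  -3.   -6.  -50.  -17.   -5. -136.]
0.1
```

View pics/rect.png

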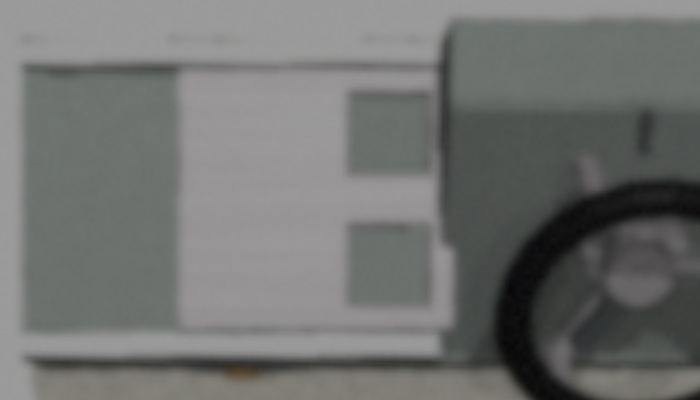

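The rectified view shows the block's left edge at column 22 and the holes at columns 347–431. The hole centres are at box y ≈ 25.5 mm, so the shutter is at −64 mm and the wheel at about −2.58 rad. Next I'll search for a tool tilt that gives one comfortable 148° stroke.

```bash
cat >> h.py <<'E'
def wheel_pose(th,tilt=0.,back=0.,flip=1,R=.065,gd=0.):
    "th clockwise from up; tool axis tilted from wheel axis towards vertical by tilt deg; gd>0: bar deeper between the fingers"
    t=np.radians(40-tilt); r=np.cos(th)*UP+np.sin(th)*RT
    z=RB@np.array([np.sin(t),0,-np.cos(t)]); y=r-(r@z)*z; y*=flip/np.linalg.norm(y); x=np.cross(y,z)
    return WC+R*r+z*(.019+gd-back), np.stack([x,y,z],1)
E
python3 - <<'E'
from h import *
for tilt in(0,10,15,20,25,30,35,40):
 for fl in(1,-1):
  for s0 in range(-150,180,15):
    qs=[]
    for k in range(0,155,10):
        P,R=wheel_pose(np.radians(s0+k),tilt,flip=fl); q=robot.ik(P,R)
        if q is None: break
        qs.append(q)
    else:
        qs=np.array(qs); print(tilt,fl,s0,"jump",abs(np.diff(qs,axis=0)).max().round(),"J3min",qs[:,2].min().round(),"J5",qs[:,4].min().round(),qs[:,4].max().round(),"J6",qs[[0,-1],5].round())
print(robot.read_t())
E
```

```text
0 1 0 jump 17.0 J3min -52.0 J5 -17.0 -4.0 J6 [156.  56.]
0 -1 0 jump 17.0 J3min -52.0 J5 -17.0 -4.0 J6 [ -24. -124.]
10 1 0 jump 14.0 J3min -48.0 J5 -27.0 -16.0 J6 [172.  34.]
10 1 15 jump 16.0 J3min -52.0 J5 -27.0 -13.0 J6 [162.  10.]
10 1 30 jump 18.0 J3min -57.0 J5 -27.0 -10.0 J6 [151. -17.]
10 -1 -90 jump 8.0 J3min -56.0 J5 -27.0 -14.0 J6 [ 52. -51.]
10 -1 -75 jump 8.0 J3min -52.0 J5 -27.0 -17.0 J6 [ 41. -63.]
10 -1 -60 jump 9.0 J3min -49.0 J5 -27.0 -19.0 J6 [ 31. -77.]
10 -1 -45 jump 10.0 J3min -45.0 J5 -27.0 -21.0 J6 [ 22. -91.]
10 -1 -30 jump 11.0 J3min -42.0 J5 -27.0 -21.0 J6 [  12. -107.]
10 -1 -15 jump 12.0 J3min -44.0 J5 -27.0 -19.0 J6 [   2. -125.]
10 -1 0 jump 14.0 J3min -48.0 J5 -27.0 -16.0 J6 [  -8. -146.]
10 -1 15 jump 16.0 J3min -52.0 J5 -27.0 -13.0 J6 [ -18. -170.]
15 1 15 jump 14.0 J3min -47.0 J5 -34.0 -21.0 J6 [162.  12.]
15 1 30 jump 15.0 J3min -50.0 J5 -34.0 -20.0 J6 [151. -10.]
15 1 45 jump 15.0 J3min -52.0 J5 -34.0 -19.0 J6 [138. -32.]
15 1 60 jump 15.0 J3min -53.0 J5 -33.0 -19.0 J6 [126. -53.]
15 1 75 jump 15.0 J3min -53.0 J5 -32.0 -19.0 J6 [113. -72.]
15 1 9
[... 5129 characters left out ...]
03. -33.]
30 -1 -105 jump 10.0 J3min -32.0 J5 -54.0 -46.0 J6 [ 89. -47.]
30 -1 -90 jump 10.0 J3min -30.0 J5 -54.0 -47.0 J6 [ 76. -59.]
30 -1 -75 jump 10.0 J3min -28.0 J5 -54.0 -49.0 J6 [ 64. -72.]
30 -1 -60 jump 10.0 J3min -25.0 J5 -54.0 -49.0 J6 [ 52. -85.]
30 -1 -45 jump 10.0 J3min -26.0 J5 -54.0 -48.0 J6 [ 39. -98.]
30 -1 -30 jump 10.0 J3min -28.0 J5 -54.0 -46.0 J6 [  26. -112.]
30 -1 -15 jump 11.0 J3min -31.0 J5 -54.0 -44.0 J6 [  12. -128.]
30 -1 0 jump 12.0 J3min -33.0 J5 -54.0 -43.0 J6 [  -3. -145.]
30 -1 15 jump 13.0 J3min -35.0 J5 -54.0 -42.0 J6 [ -18. -164.]Traceback (most recent call last):
  File "<stdin>", line 7, in <module>
ValueError: time passes only in moves, steps and waits
```

```bash
cat >> h.py <<'E'
def wrist(name=None):
    p0,R0=np.array(robot.read_position()),np.array(robot.read_tcp_rot())
    p,d=robot.grab_frame("wrist"); c=robot.camera_info("wrist"); f=240/np.tan(np.radians(c["vfov"]/2))
    v,u=np.mgrid[:480,:640]; dx,dy=u-c["cx"],v-c["cy"]; r=np.hypot(dx,dy)+1e-9; a=r/f
    k=np.tan(a)/r; P=np.stack([dx*k*d,dy*k*d,d],-1); T=c["T_tool_cam"]
    W=(P@T[:3,:3].T+T[:3,3])@R0.T+p0; W[d==0]=np.nan
    if name: cv2.imwrite(f"pics/{name}.png",p[:,:,::-1]); np.savez(name+".npz",p=p,W=W)
    return p,W
def rimfit(W):
    p=W[np.isfinite(W[...,2])]-WC
    h=p@AX; r=np.hypot(p@UP,p@RT); s=(abs(h)<.016)&(r>.045)&(r<.085); q=p[s]
    a,b=q@UP,q@RT; c=np.linalg.lstsq(np.c_[2*a,2*b,np.ones(len(a))],a*a+b*b,rcond=None)[0]
    print("rim",s.sum(),"off up,right",c[:2],"R",np.sqrt(c[2]+c[0]**2+c[1]**2),"h",np.percentile(h[s],[50,95]))
E
python3 - <<'E'
from h import *
S=np.radians(-85)
P,R=wheel_pose(S,20,back=.11,flip=-1)
robot.goto(P,R); p,W=wrist("w1"); rimfit(W)
print(robot.read_t(),robot.read_position()-P,robot.read_qpos())
m=(W[...,2]>.100)&(W[...,2]<.122)&(W[...,1]>-.2)&(W[...,1]<.25)
q=W[m]; print(len(q),q.min(0),q.max(0)) if len(q) else 0
E
```

```text
rim 9692 off up,right [ 0.0043 -0.002 ] R 0.06377519136662782 h [0.0069 0.009 ]
2.975 [ 0.0003  0.0005 -0.0001] [ 15.0164 -12.1158 -32.8004   6.7353 -50.1808  66.5806]
34671 [ 0.4903 -0.2     0.1   ] [0.8204 0.1381 0.122 ]
```

View pics/w1.png

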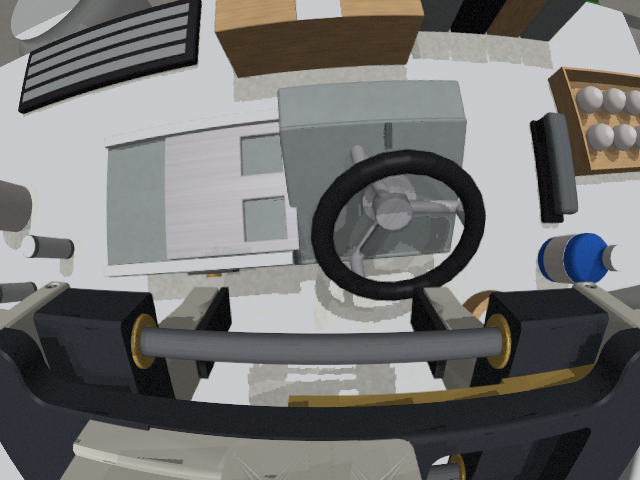

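The wrist view shows the rim as an ellipse centred at about (398,225), the shutter holes at (262,155) and (265,220), and spokes at (358,155), (440,207) and (360,258), so the left side of the rim is free to grip. All three cameras put the rim about 3 mm up and 1–2 mm left of my estimate, so I'll shift the wheel centre, then grip and turn.

```bash
cat >> h.py <<'E'
WC=WC+.003*UP-.001*RT
def turn(a0,a1,step=12,speed=.09,tilt=20):
    n=max(1,int(np.ceil(abs(a1-a0)/step)))
    F=[]
    for a in np.linspace(a0,a1,n+1)[1:]:
        P,R=wheel_pose(np.radians(a),tilt,flip=-1); robot.servo_line(P,R,speed=speed)
        f=np.linalg.norm(robot.read_force()); F.append(f)
        if f>70: print("force abort at",a,robot.read_force()); break
    print("turned to",a,"t",robot.read_t(),"F",np.round(F)); return a
E
python3 - <<'E'
from h import *
W=np.load("w1.npz")["W"]
m=(W[...,2]>.099)&(W[...,2]<.122)&(W[...,0]>.45)&(W[...,0]<.72)
for y in np.arange(-.02,.13,.02):
    q=W[m&(abs(W[...,1]-y)<.004)]; print(round(y,2),np.percentile(q[:,0],[.5,99.5]),end="; ")
q=W[m&(W[...,0]>.53)&(W[...,0]<.64)&(W[...,1]<.2)]; print("left edge",np.percentile(q[:,1],[99,99.8]))
robot.move_gripper(.5)
P,R=wheel_pose(np.radians(-85),20,flip=-1); robot.servo_line(P,R,speed=.1); print(robot.read_force())
robot.move_gripper(0); print("grip",robot.read_grip_width(),robot.read_force(),robot.read_t())
turn(-85,-61); print(robot.read_grip_width(),robot.read_force())
E
```

```text
-0.02 [0.5053 0.6627]; 0.0 [0.5057 0.6624]; 0.02 [0.5051 0.6627]; 0.04 [0.5054 0.6621]; 0.06 [0.5056 0.6635]; 0.08 [0.5057 0.6626]; 0.1 [0.5066 0.6636]; 0.12 [0.5058 0.663 ]; left edge [0.1338 0.1365]
[-0.3779  0.4445 -0.2239]
grip 0.0026910235597823375 [-0.0502 -0.2049 -0.6203] 5.9917
turned to -61.0 t 6.6917 F [1. 0.]
0.004680614429652342 [ 0.2318 -0.1771  0.0903]
```

The gripper closed on nothing, so I'll look at where the fingers are.

```bash
python3 - <<'E'
from h import *
P,R=wheel_pose(np.radians(-61),20,flip=-1)
print(P,robot.read_position(),"\n",R-robot.read_tcp_rot(),WC)
p,W=wrist("w2"); rimfit(W)
E
```

```text
[ 0.5552 -0.1106  0.1693] [ 0.5547 -0.1107  0.1689] 
 [[-0.0023 -0.004   0.0005]
 [-0.0044  0.0023  0.0001]
 [-0.0004 -0.0018  0.0002]] [ 0.5243 -0.1673  0.1669]
rim 13458 off up,right [ 0.0031 -0.0002] R 0.06302314541344764 h [0.0068 0.009 ]
```

View pics/w2.png

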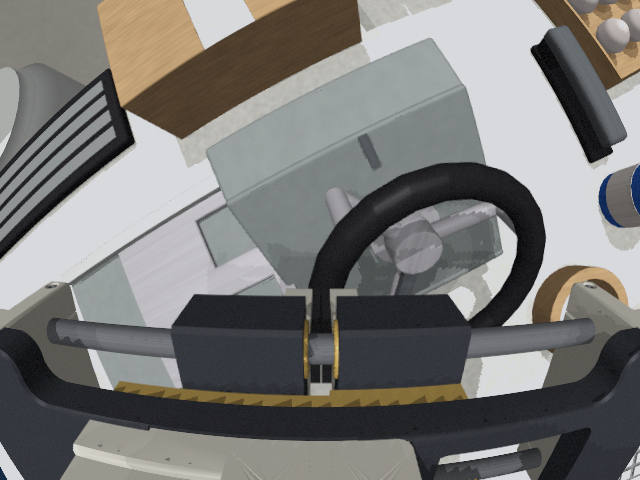

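The rim passes between the fingers at about (322,285). They are not shut in the picture, although the width reads about 0. The spokes show the wheel did not turn. I'll check the finger force, and the gripper width, finger points and rim in the tool frame.

```bash
python3 - <<'E'
from h import *
print("ff",robot.read_finger_force(),"w",robot.read_grip_width())
W=np.load("w2.npz")["W"]; p0,R0=np.array(robot.read_position()),np.array(robot.read_tcp_rot())
L=(W-p0)@R0
for v in(270,285,295,305,330,360): print(v,[tuple((L[v,u]*1000).round().tolist()) for u in range(280,365,10)])
robot.move_gripper(.3); print("open .3",robot.read_grip_width(),robot.read_t())
robot.move_gripper(0); print("ff",robot.read_finger_force(),"w",robot.read_grip_width(),robot.read_force(),robot.read_t())
E
```

```text
ff 0.0 w 0.006641102935563954
270 [(-15.0, -29.0, 50.0), (-16.0, -23.0, 53.0), (-16.0, -15.0, 53.0), (-17.0, -8.0, 54.0), (15.0, -1.0, -29.0), (17.0, 4.0, -32.0), (17.0, 9.0, -32.0), (-19.0, 21.0, 60.0), (-20.0, 29.0, 62.0)]
285 [(-29.0, -31.0, 56.0), (-30.0, -23.0, 58.0), (-30.0, -16.0, 58.0), (5.0, -6.0, -23.0), (8.0, -1.0, -29.0), (9.0, 4.0, -31.0), (7.0, 9.0, -28.0), (-33.0, 22.0, 65.0), (-34.0, 30.0, 67.0)]
295 [(-39.0, -31.0, 60.0), (11.0, -14.0, -49.0), (11.0, -10.0, -48.0), (12.0, -5.0, -49.0), (2.0, -1.0, -28.0), (12.0, 3.0, -49.0), (12.0, 8.0, -49.0), (11.0, 12.0, -47.0), (-43.0, 30.0, 69.0)]
305 [(40.0, -10.0, -115.0), (39.0, -8.0, -114.0), (38.0, -6.0, -113.0), (9.0, -5.0, -54.0), (-5.0, -1.0, -25.0), (8.0, 3.0, -52.0), (39.0, 4.0, -113.0), (39.0, 7.0, -113.0), (39.0, 9.0, -114.0)]
330 [(39.0, -9.0, -126.0), (39.0, -7.0, -126.0), (39.0, -5.0, -126.0), (10.0, -4.0, -76.0), (-24.0, -1.0, -18.0), (10.0, 3.0, -75.0), (39.0, 4.0, -125.0), (39.0, 6.0, -126.0), (39.0, 8.0, -125.0)]
360 [(32.0, -10.0, -127.0), (32.0, -7.0, -127.0), (32.0, -5.0, -127.0), (27.0, -3.0, -120.0), (27.0, -1.0, -121.0), (27.0, 2.0, -120.0), (32.0, 4.0, -127.0), (32.0, 6.0, -127.0), (32.0, 8.0, -127.0)]
open .3 0.29830670284745137 7.4167
ff 0.0 w 0.003783627665569813 [ 0.1765 -0.5881  0.5213] 8.075
```

```bash
python3 - <<'E'
from h import *
W=np.load("w1.npz")["W"]; P,R=wheel_pose(np.radians(-85),20,back=.11,flip=-1)
P=P-.003*UP+.001*RT; L=(W-P)@R
m=(np.abs(L[...,1])<.08)&(L[...,0]<.03)&(L[...,0]>-.03)&(L[...,2]<.03)&(L[...,2]>-.12)
v,u=np.nonzero(m); q=L[m]*1000
print(len(q)); print(np.c_[np.histogram(q[:,2],bins=np.arange(-120,31,10))[0],np.arange(-120,21,10)[:15]].T)
for lo in range(-120,30,15):
    s=(q[:,2]>=lo)&(q[:,2]<lo+15)
    if s.sum(): print(lo,s.sum(),"y",np.percentile(q[s,1],[1,50,99]).round(),"x",np.percentile(q[s,0],[1,99]).round(),"u",u[s].min(),u[s].max(),"v",v[s].min(),v[s].max())
E
```

```text
11612
[[4189 1088  817  875 1264 1027 1217  966  169    0    0    0    0    0
     0]
 [-120 -110 -100  -90  -80  -70  -60  -50  -40  -30  -20  -10    0   10
    20]]
-120 4755 y [-49.   8.  47.] x [-26.  30.] u 140 502 v 319 479
-105 1339 y [-49. -48.  47.] x [-10.  14.] u 166 476 v 358 400
-90 1511 y [-62. -44.  60.] x [-10.  12.] u 159 483 v 320 392
-75 1655 y [-62.  42.  60.] x [-8. 12.] u 163 478 v 304 366
-60 1747 y [-60. -44.  58.] x [-6. 12.] u 182 460 v 290 330
-45 605 y [-60.  43.  58.] x [-9. 12.] u 192 449 v 287 329
```

```bash
python3 - <<'E'
import cv2
a=cv2.imread("pics/w1.png")[260:420,150:490]; b=cv2.imread("pics/w2.png")[240:400,150:490]
cv2.imwrite("pics/crop.png",cv2.resize(cv2.vconcat([a,b]),None,fx=1.85,fy=1.85,interpolation=cv2.INTER_CUBIC))
E
```

```text
(no output)
```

View pics/crop.png

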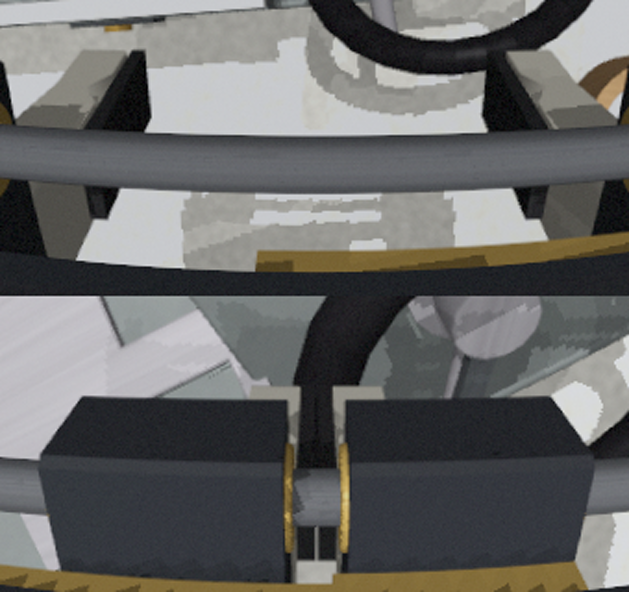

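The wrist depth puts the real fingertips about 38 mm behind the reported TCP. The rim fits agree across all the cameras, and the fingers closed just above the rim with no contact. I'll treat this as a tool offset, measure it, confirm it with the scene camera, and then grip.

```bash
python3 - <<'E'
from h import *
W=np.load("w1.npz")["W"]; P,R=wheel_pose(np.radians(-85),20,back=.11,flip=-1)
P=P-.003*UP+.001*RT; L=(W-P)@R
m=(np.abs(L[...,1])<.063)&(np.abs(L[...,1])>.035)&(abs(L[...,0])<.02)&(L[...,2]<.03)&(L[...,2]>-.1)
print("tip z w1",np.percentile(L[m][:,2],[95,99,99.9]))
robot.move_gripper(.5)
P,R=wheel_pose(np.radians(-85),20,flip=-1); robot.servo_line(P,R,speed=.15)
p0,R0=np.array(robot.read_position()),np.array(robot.read_tcp_rot())
for n in("scene","top"):
    p,d=robot.grab_frame(n); C=cloud(n,d); L=(C-p0)@R0
    m=(np.abs(L[...,1])<.05)&(np.abs(L[...,1])>.018)&(abs(L[...,0])<.012)&(L[...,2]<.04)&(L[...,2]>-.1)
    q=L[m]*1000
    for s in(-1,1):
        z=q[q[:,1]*s>0]; print(n,s,len(z),"z",np.percentile(z[:,2],[1,25,50,75,90,95,99]).round() if len(z) else "")
for a in range(-85,75,12):
    P,R=wheel_pose(np.radians(a),20,flip=-1,gd=.038); q=robot.ik(P,R); print(a,None if q is None else q.round())
E
```

```text
tip z w1 [-0.0422 -0.0377 -0.0364]
scene -1 256 z [-91. -78. -65. -52. -44. -42. -38.]
scene 1 368 z [-96. -80. -63. -46.  22.  30.  37.]
top -1 0 z 
top 1 28 z [-81. -68.  34.  35.  37.  38.  39.]
-85 [ 13.   1. -42.  10. -28.  65.]
-73 [ 12.   2. -40.   9. -29.  55.]
-61 [ 11.   2. -37.   8. -31.  45.]
-49 [ 10.   3. -35.   6. -32.  36.]
-37 [  8.   3. -33.   5. -34.  26.]
-25 [  7.   4. -32.   4. -35.  16.]
-13 [  5.   5. -30.   3. -36.   6.]
-1 [  3.   5. -29.   2. -36.  -4.]
11 [  2.   5. -28.   1. -36. -14.]
23 [ -0.   6. -28.   0. -37. -25.]
35 [ -2.   6. -28.  -1. -36. -35.]
47 [ -3.   6. -28.  -2. -36. -45.]
59 [ -4.   6. -29.  -2. -35. -55.]
71 [ -5.   6. -30.  -3. -34. -65.]
```

The scene camera confirms it: the real tips sit 38 mm behind the reported TCP. I'll use that offset everywhere from here on.

```bash
sed -i 's/R=.065,gd=0.)/R=.065,gd=.037)/' h.py; echo 'TIP=.0375  # real finger tips lie this far behind the reported TCP' >> h.py; python3 - <<'E'
from h import *
P,R=wheel_pose(np.radians(-85),20,flip=-1); robot.servo_line(P,R,speed=.08); print(robot.read_force())
robot.move_gripper(0); w=robot.read_grip_width(); print("grip",w,robot.read_finger_force(),robot.read_force(),robot.read_t())
if w>.1:
    a=turn(-85,-61)
    print(robot.read_grip_width(),robot.read_force())
    if a==-61: a=turn(-61,59)
    print(robot.read_grip_width(),robot.read_force())
E
```

```text
[-0.2659  0.2221  0.5812]
grip 0.20088936851378938 29.13142405450344 [ -0.1955 -10.9985  -1.5005] 10.7833
turned to -61.0 t 11.4833 F [8. 9.]
0.1976930048734491 [-7.121  -1.3151 -4.7124]
turned to 59.0 t 15.1333 F [8. 8. 8. 7. 7. 7. 7. 8. 7. 6.]
0.20499211964522718 [-5.3282 -2.806  -2.2372]
```

```bash
cat >> h.py <<'E'
def rect(n,BT,p):
    c=robot.camera_info(n); f=240/np.tan(np.radians(c["vfov"]/2))
    yy=np.linspace(.22,-.03,500); xx=np.linspace(.12,-.08,400); Y,X=np.meshgrid(yy,xx)
    Q=np.stack([X,Y,np.full_like(X,.110)],-1)@RB.T+BT; C=Q@c["view"][:3,:3].T+c["view"][:3,3]
    return yy,cv2.remap(p,(C[...,0]/C[...,2]*f+c["cx"]).astype(np.float32),(C[...,1]/C[...,2]*f+c["cy"]).astype(np.float32),cv2.INTER_LINEAR)
def edges(yy,im):
    g=cv2.GaussianBlur(im.mean(2),(0,0),3)
    for xb in(.053,.02,-.013):
        r=int((.12-xb)*2000); l=g[r-16:r+16].mean(0); dl=np.gradient(l)
        pk=[i for i in range(12,488) if abs(dl[i])>.6 and abs(dl[i])==abs(dl[i-10:i+11]).max()]
        print(xb,[(round(yy[i]*1000,1),round(dl[i],1)) for i in pk])
E
python3 - <<'E'
from h import *
ims=[]
for n,BT in(("top",[.5632,-.0755,0]),("scene",[.5657,-.0714,0])):
    p0=np.load(n+"0.npz")["p"]; p,d=robot.grab_frame(n)
    for q in(p0,p): print(n); yy,im=rect(n,np.array(BT),q); edges(yy,im)
    ims.append(im)
cv2.imwrite("pics/r2.png",cv2.resize(cv2.hconcat(ims),(800,320))[:,:,::-1])
E
```

```text
top
0.053 [(np.float64(209.0), np.float64(-3.0)), (np.float64(130.3), np.float64(2.6)), (np.float64(46.7), np.float64(-3.3)), (np.float64(0.1), np.float64(-4.6))]
0.02 [(np.float64(209.0), np.float64(-3.1)), (np.float64(130.3), np.float64(2.7)), (np.float64(0.6), np.float64(-6.0))]
-0.013 [(np.float64(209.0), np.float64(-3.1)), (np.float64(130.8), np.float64(2.7)), (np.float64(46.7), np.float64(-2.8)), (np.float64(4.1), np.float64(3.3)), (np.float64(-7.5), np.float64(-4.9))]
top
0.053 [(np.float64(209.0), np.float64(-3.2)), (np.float64(190.9), np.float64(2.7)), (np.float64(105.8), np.float64(-7.6)), (np.float64(86.2), np.float64(0.6)), (np.float64(68.2), np.float64(5.2)), (np.float64(53.7), np.float64(-3.6)), (np.float64(1.6), np.float64(-5.0))]
0.02 [(np.float64(209.0), np.float64(-3.3)), (np.float64(190.9), np.float64(2.9)), (np.float64(53.2), np.float64(-3.3)), (np.float64(2.1), np.float64(-4.2))]
-0.013 [(np.float64(209.0), np.float64(-3.3)), (np.float64(190.4), np.float64(2.7)), (np.float64(105.8), np.float64(-6.9)), (np.float64(86.2), np.float64(1.0)), (np.float64(79.2), np.flo
[... 687 characters left out ...]
(5.4)), (np.float64(188.9), np.float64(5.2)), (np.float64(105.3), np.float64(-7.5)), (np.float64(71.2), np.float64(4.2)), (np.float64(63.2), np.float64(4.8)), (np.float64(52.2), np.float64(-3.7)), (np.float64(3.1), np.float64(-3.9))]
0.02 [(np.float64(210.0), np.float64(5.1)), (np.float64(188.4), np.float64(4.9)), (np.float64(52.2), np.float64(-3.5)), (np.float64(2.6), np.float64(-4.4)), (np.float64(-23.5), np.float64(1.0))]
-0.013 [(np.float64(210.0), np.float64(4.8)), (np.float64(188.4), np.float64(4.7)), (np.float64(105.3), np.float64(-6.9)), (np.float64(71.2), np.float64(3.6)), (np.float64(63.2), np.float64(5.2)), (np.float64(52.2), np.float64(-3.0)), (np.float64(1.6), np.float64(-2.7))]
```

View pics/r2.png

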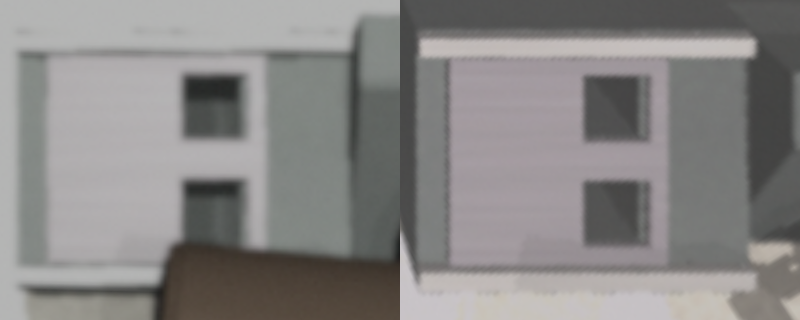

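The rectified views show the holes at columns 183–245 (top) and 583–650 (scene), with a strip of block about 5 mm wide still showing at their right edges. The shutter is therefore at about −5 mm and needs roughly 12° more.

```bash
python3 - <<'E'
from h import *
turn(59,72,step=7); print(robot.read_grip_width(),robot.read_force())
ims=[]
for n,BT in(("top",[.5632,-.0755,0]),("scene",[.5657,-.0714,0])):
    p,d=robot.grab_frame(n); print(n); yy,im=rect(n,np.array(BT),p); edges(yy,im)
E
```

```text
turned to 72.0 t 15.75 F [7. 6.]
0.206769681650222 [-5.0108 -3.3826 -0.876 ]
top
0.053 [(np.float64(209.0), np.float64(-3.2)), (np.float64(196.5), np.float64(2.7)), (np.float64(110.8), np.float64(-8.0)), (np.float64(91.2), np.float64(0.8)), (np.float64(71.2), np.float64(7.4)), (np.float64(58.7), np.float64(-3.5)), (np.float64(1.6), np.float64(-5.1))]
0.02 [(np.float64(209.0), np.float64(-3.3)), (np.float64(196.0), np.float64(2.7)), (np.float64(59.7), np.float64(-3.3)), (np.float64(2.1), np.float64(-4.2))]
-0.013 [(np.float64(209.0), np.float64(-3.3)), (np.float64(196.0), np.float64(2.9)), (np.float64(110.8), np.float64(-7.4)), (np.float64(91.2), np.float64(1.0)), (np.float64(70.7), np.float64(6.5)), (np.float64(59.2), np.float64(-3.3)), (np.float64(1.1), np.float64(-2.8))]
scene
0.053 [(np.float64(210.0), np.float64(5.3)), (np.float64(193.9), np.float64(4.3)), (np.float64(110.8), np.float64(-7.5)), (np.float64(69.7), np.float64(7.5)), (np.float64(57.7), np.float64(-3.7)), (np.float64(3.1), np.float64(-3.9))]
0.02 [(np.float64(210.0), np.float64(5.1)), (np.float64(193.9), np.float64(4.2)), (np.float64(57.7), np.float64(-3.4)), (np.float64(2.6), np.float64(-4.4)), (np.float64(-22.5), np.float64(1.0))]
-0.013 [(np.float64(210.0), np.float64(4.8)), (np.float64(193.9), np.float64(4.8)), (np.float64(110.8), np.float64(-6.9)), (np.float64(69.7), np.float64(7.0)), (np.float64(57.7), np.float64(-3.1)), (np.float64(1.6), np.float64(-2.7))]
```

The holes now span 110.8–70 mm (nominal 110.5–69.5), so the shutter is aligned to within about 1 mm. I'll release the wheel and fetch the first tube.

```bash
cat >> h.py <<'E'
RD=np.array([[1.,0,0],[0,-1,0],[0,0,-1]])
dn=lambda x,y,tipz:np.array([x,y,tipz-TIP])
TA=(.4904,.3766); TB=(.5522,.2866); PF=b2w([-.013,.09,.105]); PB=b2w([.053,.09,.105])
def pick(t,g=.052):
    robot.move_gripper(.75)
    robot.goto(dn(*t,.24),RD); robot.servo_line(dn(*t,g),speed=.15)
    robot.move_gripper(0); print("grip",robot.read_grip_width(),robot.read_finger_force(),robot.read_force(),robot.read_t())
    robot.servo_line(dn(*t,.20),speed=.2); print("held",robot.read_grip_width(),robot.read_force())
def carry(p,z=.20):
    robot.servo_line(dn(p[0],p[1],z),speed=.25); print("over",robot.read_position()[:2]-p[:2],robot.read_grip_width(),robot.read_t())
E
python3 - <<'E'
from h import *
for t in(TA,TB,PF,PB):
    for z in(.05,.24): 
        if z==.05 and t is PF or t is PB: z=max(z,.12)
        q=robot.ik(dn(t[0],t[1],z),RD); print(t[:2],z,None if q is None else q.round())
robot.move_gripper(.5)
P,R=wheel_pose(np.radians(72),20,back=.15,flip=-1); robot.servo_line(P,R,speed=.2); print(robot.read_t())
pick(TB); carry(PB)
wrist("w3")
E
```

```text
(0.4904, 0.3766) 0.05 [ 56.  25. -19.   0. -47.  34.]
(0.4904, 0.3766) 0.24 [ 56.  15.  -6.   0. -69.  34.]
(0.5522, 0.2866) 0.05 [ 45.  25. -18.   0. -47.  45.]
(0.5522, 0.2866) 0.24 [ 45.  15.  -5.   0. -70.  45.]
[0.552  0.0166] 0.12 [ 22.  15. -23.   0. -52.  68.]
[0.552  0.0166] 0.24 [ 22.   9. -14.   0. -68.  68.]
[0.618  0.0162] 0.12 [ 20.  20. -15.   0. -55.  70.]
[0.618  0.0162] 0.24 [ 20.  15.  -6.   0. -69.  70.]
17.425
grip 0.33218277761693105 29.974330365657806 [ 0.3083 -0.1827  0.7982] 22.0167
held 0.3365850353570024 [-0.0825  0.1942 -1.4449]
over [-0.0002  0.0007] 0.3315271284025289 24.175
```

View pics/w3.png

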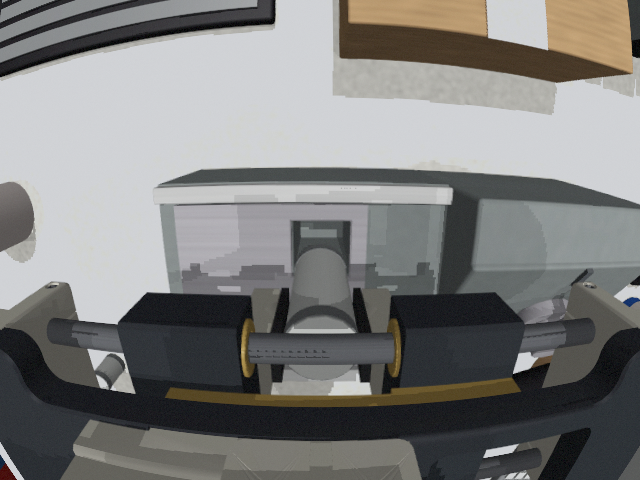

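The tube is held, with its foot at (320,260), centred laterally on the rear hole, which spans columns 292–350. I'll insert it with a force check.

```bash
cat >> h.py <<'E'
def insert(p,z=.122):
    f0=np.array(robot.read_force())
    for h in(.170,.158,.146,.134,z):
        robot.servo_line(dn(p[0],p[1],h),speed=.1); f=np.array(robot.read_force())-f0
        if np.linalg.norm(f)>10: print("contact at",h,f); return False
    print("in",f,robot.read_t()); return True
def drop(p):
    robot.move_gripper(.55); robot.servo_line(dn(p[0],p[1],.24),speed=.25); print("dropped",robot.read_t())
E
python3 - <<'E'
from h import *
_,W=wrist(); 
m=(W[...,2]>.108)&(W[...,2]<.1135)&(abs(W[...,1]-PB[1])<.008)&(W[...,0]>.62)&(W[...,0]<.68)
print("plate x behind hole from",np.percentile(W[m][:,0],[1,5]),"expected",PB[0]+.0205)
if insert(PB): drop(PB); pick(TA); carry(PF)
E
```

```text
plate x behind hole from [0.6385 0.639 ] expected 0.6384705102339413
in [-0.1617  0.9479  0.8584] 25.7917
dropped 27.0
grip 0.33843305751403385 29.966408014297485 [-0.3253 -0.1111 -0.5776] 31.0667
held 0.33458929255630115 [-1.0603  0.4354 -1.6339]
over [-0.0001  0.0006] 0.3353150561793452 33.5667
```

```bash
python3 - <<'E'
from h import *
if insert(PF):
    drop(PF)
    for n in("scene","top"):
        p,d=robot.grab_frame(n); W=cloud(n,d); cv2.imwrite(f"pics/{n}3.png",p[:,:,::-1])
        for q in(PF,PB):
            m=(abs(W[...,0]-q[0])<.022)&(abs(W[...,1]-q[1])<.022); z=W[m][:,2]; print(n,np.percentile(z,[2,25,50,75,98]) if len(z) else None, ((z>.09)&(z<.104)).sum())
p=cv2.imread("pics/scene3.png")[210:370,210:390]; cv2.imwrite("pics/s3c.png",cv2.resize(p,None,fx=3,fy=3))
E
```

```text
in [ 0.6181 -0.4517  0.6295] 35.0833
dropped 36.2917
scene [0.0699 0.0962 0.099  0.1089 0.3747] 216
scene [0.0908 0.4963 0.5701 0.6071 0.6384] 240
top [0.6794 0.6807 0.6813 0.6819 0.6831] 1
top [0.6741 0.6763 0.6771 0.6776 0.6791] 0
```

View pics/s3c.png

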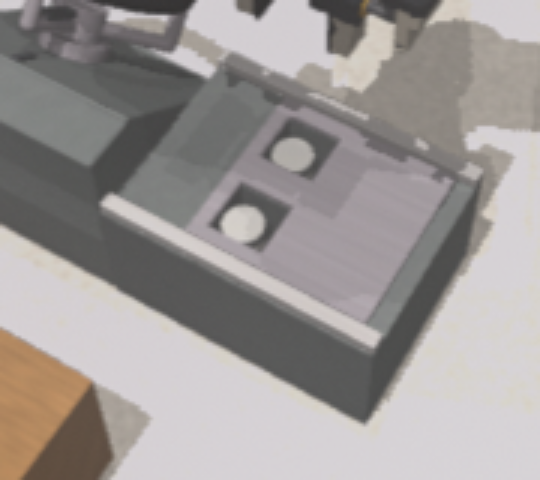

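Both tubes sit below the shutter, with their caps visible at crop positions (292,155) and (243,223) and tops at about 0.099 m. Now I'll wind the wheel back.

```bash
python3 - <<'E'
from h import *
P,R=wheel_pose(np.radians(72),20,back=.15,flip=-1); robot.goto(P,R)
robot.move_gripper(.5)
P,R=wheel_pose(np.radians(72),20,flip=-1); robot.servo_line(P,R,speed=.12); print(robot.read_force())
robot.move_gripper(0); w=robot.read_grip_width(); print("grip",w,robot.read_t())
if w>.1:
    a=turn(72,-62); robot.move_gripper(.5)
    P,R=wheel_pose(np.radians(a),20,back=.15,flip=-1); robot.servo_line(P,R,speed=.2)
for n,BT in(("top",[.5632,-.0755,0]),("scene",[.5657,-.0714,0])):
    p,d=robot.grab_frame(n); print(n); yy,im=rect(n,np.array(BT),p); edges(yy,im)
print(robot.read_t(),robot.read_force())
E
```

```text
[-0.127  -0.0124  0.709 ]
grip 0.20653649539242994 40.725
turned to -62.0 t 44.9 F [ 8.  9.  9.  9.  9.  9. 11. 11. 10. 11. 12. 12.]
top
0.053 [(np.float64(209.0), np.float64(-3.2)), (np.float64(139.8), np.float64(2.9)), (np.float64(56.2), np.float64(-3.6)), (np.float64(13.6), np.float64(3.9)), (np.float64(1.6), np.float64(-8.4))]
0.02 [(np.float64(209.0), np.float64(-3.3)), (np.float64(140.3), np.float64(3.0)), (np.float64(10.1), np.float64(-3.3))]
-0.013 [(np.float64(209.0), np.float64(-3.4)), (np.float64(139.3), np.float64(2.9)), (np.float64(56.2), np.float64(-3.1)), (np.float64(27.1), np.float64(-4.2)), (np.float64(11.6), np.float64(-1.0)), (np.float64(-24.0), np.float64(1.9))]
scene
0.053 [(np.float64(210.0), np.float64(5.4)), (np.float64(137.8), np.float64(5.2)), (np.float64(54.7), np.float64(-3.8)), (np.float64(12.6), np.float64(5.6)), (np.float64(1.6), np.float64(-7.7))]
0.02 [(np.float64(210.0), np.float64(5.1)), (np.float64(137.8), np.float64(4.7)), (np.float64(1.1), np.float64(-7.6))]
-0.013 [(np.float64(210.0), np.float64(4.8)), (np.float64(137.8), np.float64(5.0)), (np.float64(54.7), np.float64(-3.0)), (np.float64(12.6), np.float64(4.8)), (np.float64(1.6), np.float64(-5.2))]
46.575 [ 0.6354 -0.0721 -0.1109]
```

The hole edge moved from 110.8 to 55.5 mm. That puts the shutter at about −55 mm, covering both pockets, and the gripper is clear of everything.

```bash
python3 -c "
from rig import robot
robot.dwell(.3); print(robot.job_done())"
```

```text
the job is handed in; nothing more can be done
None
```

I handed the job in at about 47 s: by my camera and depth checks, one long tube is in each pocket, the shutter is wound back about 55 mm over both, and the arm is clear; the other desk items were not re-measured.

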